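Lock the tasting case for the night

ROBOT

A 6-joint arm with a two-finger parallel gripper is mounted at the origin on the work surface. World frame = base frame: x ahead of the robot, y to its left, z up, the work surface at z = 0. Lengths are in m, angles in rad, forces in N, time in s.
With the tool pointing down it reaches from about 0.325 to 0.9 m from the base axis. Payload 3.5 kg.
Tool frame: the origin (TCP) lies where the fingers leave the gripper's body, on its centre line; the fingertips stand 73 mm ahead of it and the grasp point (between the pads) lies 54 mm ahead of it; z points along the fingers, y is the line along which they close (so a half turn about z gives the same grasp; the last joint's range is limited). The gripper opens to 85 mm and grips with 20 to 120 N. Pads are 22 mm wide; open, the fingers measure 114 mm over their backs; the gripper's body (76 mm by 85 mm) begins 54 mm behind the grasp point. The pads swing forward as they close: fully open they stand 13 mm farther back than shut.
Start: joints at [1.129, 0.276, -0.026, 1.268, 0, 1.467], TCP at [0.208, 0.589, 0.304] pointing down, gripper open.
Joint ranges: [-3.12, 3.12], [-0.85, 1.88], [-1.08, 1.24], [-1.95, 2.15], [-1.57, 1.53], [-3.14, 3.14]. Speed limits (rad/s): [2.57, 2.57, 3.14, 3.14, 3.14, 3.14].

INTERFACE

Orientations are given as a rotation vector (axis times angle).
In Python, from bench import manip, vision gives the robot as it stands (manip), with the cameras (vision).
- The arm moves only by the shell command python3 steer.py [FORCE], which reads ROWS from standard input. ROWS is 1 to 20 rows, one to a line, with the numbers parted by commas; each row has 7 numbers: a rotation vector rx, ry, rz in fractions of the full range, 1 being 180 degrees, then dx, dy, dz in parts of the range, where 1.0 means 1 m, then the finger opening in m; each row is the pose to reach, as a shift and turn from the pose commanded when the command began, along the tool's axes at that moment; what a row does not reach only later rows make up. A row lasts 1/12 s, in which the tool goes at most 0.0417 m and 0.125 rad, less where a joint would pass 70% of its speed; a pose out of reach is approached as far as the arm can. The fingers move at their own pace and stop on an object; FORCE is the grip in N (left out, the last holds). Time passes only in rows, so rows that do not move let the fingers close. It prints the time, the measured TCP pose, the force, the opening and the grip force at its end. Input that does not fit is refused with a message, and nothing moves.
- manip.sense(): the state, without advancing time (a new reading comes with each control period).
- vision.read_camera(name): name is "scene" or "top" or "wrist"; returns the picture (420x560x3 uint8, blue, green, red); there is no depth.
- vision.camera_params(name): a dict with "camera_matrix" (3x3 intrinsics, pixels), "eye" and "orientation" of the camera in the world. Camera axes: x right, y down, z forward; pixel columns grow to the right and rows downward; lengths in m; the calibration is good to about 2 mm. A picture is of the moment at which its call begins: read the wrist's pose just before it. camera_params takes no time and is no camera call; for the wrist camera it gives the pose at the moment of the call.
- manip.sign_off(): hands the job in; it is judged then, once.
The state is a dict: "clock": time; "joints": joint angles; "qvel": joint speeds; "tau": joint torques, N m; "tool_pos": TCP position; "eef_rot": TCP orientation; "contact_force": force on the tool from outside, world axes, zero at the start; "moment": the same for the moment, N m; "grip_width": finger opening in m; "grasp_force": force on a finger pad.
Only numpy, scipy, OpenCV 4.12 (cv2) and the standard library are available. Lean on these libraries where they do the work, as an engineer would, in place of code of your own. Each camera call takes 0.05 s, during which the arm holds its last target. There are 200 camera calls.

TASK

Lock up the chocolate tasting case for the night: shut its lid so that the brass hasp lies over the lock, take the loose red-gripped shackle from its wooden stand, put both its legs down through the hasp into the lock and press it gently until it clicks home and stays down by itself, then let go. Shut the lid gently, do not force the shackle (it may never bear on the lock or hasp with more than 35 N), and leave everything else on the counter where it stands.

Things in the scene. Friction and masses are not known exactly. Their poses are not given: they have to be found in the camera images.
- case: wooden tasting case fixed to the counter, 150 (x) by 180 (y) by 66 mm high without lid; origin at the centre of its underside, front faces its own -x. On its front sits the steel lock body, 36 (x) by 70 (y) mm, 8 to 66 mm above the counter, its centre 95 mm in front of the origin. Small chocolate boxes lie inside the case
- lid (a joint): hinge of the lid: 0 shut, grows as it opens; starts between 0.6 and 1.0 rad and stays where it is left (hinge friction about 0.4 N m, lid 0.25 kg)
- lid_hinge (a point): middle of the hinge line at the case's rear top edge, 66 mm up; turned like the case, hinge line along y. The lid reaches 150 mm from it towards -x, 180 mm wide: wooden frame 26 wide, 10 thick, round a clear pane; underside level with the hinge when shut. The brass hasp, 70 wide with two 15 mm square holes, sticks out to 189 mm from the hinge and then lies 1 to 5 mm above the lock
- lock_mouth (a point): top of the lock midway between its 2 sockets (13 (x) by 11 (y) mm, centres 20 either side along y), turned like the case, x to the hinge. Shackle origin in mm below it: to 14 free; then pawls resist and, from 19, pins push back (5 to 20 N). It clicks at a hidden depth, 26 to 42, another each time: force drops, the shackle stays down; 2 deeper a hard stop. Unclicked it rises to 19
- shackle: loose U-shaped steel shackle, 0.12 kg, standing legs down in its stand; origin midway between the feet, z up to the crown, y from leg to leg. Legs 9 mm thick, 40 mm apart, alike (either way round fits), feet tapered to 3 mm over the lowest 5, notched at 7 to 14 mm above the feet. The crown carries a red plastic grip, 12 (x) by 26 (y) mm, from 60 to 84 mm above the feet
- stand: light wooden block fixed to the counter, 60 (x) by 80 (y) by 30 mm high, with two 13 mm square holes 22 mm deep in which the shackle's legs stand (feet 8 mm above the counter); origin at the centre of its underside, y along the row of holes
- tin: bystander: round tin, 68 across, 75 mm high; origin at the centre of its underside
- padlock: bystander: closed brass padlock lying flat, 50 by 55 by 24 mm high with a steel bow to 60 mm on its +x side; origin at the centre of its underside
- gift_red: bystander: red gift box with gold ribbon, 70 by 70 by 60 mm high; origin at the centre of its underside
- gift_white: bystander: white gift box with red ribbon, 80 by 80 by 70 mm high; origin at the centre of its underside
- cup: bystander: white mug, 76 across, 70 mm high; origin at the centre of its underside
- jar: bystander: amber glass jar with brass cap, 72 across, 100 mm high; origin at the centre of its underside

How it is judged:
By the outcome, as a careful person would: the job done as asked, in the order asked, and still so for the second after the job is handed in, with the robot touching nothing.
It also fails if it takes over 72 s, if anything falls off the work surface, if the arm or the gripper's body presses on something with over 40 N, if the wrist force passes 120 N, or if a joint passes its speed limit or range.

## Working session

There is one attempt and no reset: what is moved stays moved. The work goes in short steps, Python scripts to look and compute and a shell command to move; the robot and the scene stay as the last step left them, time stands still between calls to the robot, and variables do not carry over. Pictures are saved under pics/ and viewed, at most 10 in all, crops included, and the job is handed in when it is done.

```bash
ls; mkdir -p pics
python3 - <<'E'
from bench import manip, vision
import cv2,numpy as np
np.set_printoptions(precision=4,suppress=True)
s=manip.sense();print({k:np.round(v,4) for k,v in s.items()})
for n in ["scene","top"]:
    cv2.imwrite(f"pics/{n}0.png",vision.read_camera(n)); p=vision.camera_params(n);print(n,p)
print(vision.camera_params("wrist"))
E
```

```text
bench.py
pics
steer.py
{'clock': np.float64(0.0), 'joints': array([ 1.1286,  0.2772, -0.0279,  1.268 ,  0.    ,  1.4675]), 'qvel': array([-0.0003,  0.0012,  0.0009,  0.0006, -0.0005,  0.0007]), 'tau': array([ -0.0006, -44.551 ,  29.5201,   0.0165,  -0.0002,   0.    ]), 'tool_pos': array([0.2075, 0.5889, 0.3027]), 'eef_rot': array([-0.5297, -3.096 ,  0.0035]), 'contact_force': array([-0.0421, -0.432 , -0.2995]), 'moment': array([-0.0152, -0.0066, -0.0256]), 'grasp_force': np.float64(0.0), 'grip_width': np.float64(0.0855)}
scene {'camera_matrix': array([[487.8276,   0.    , 280.3325],
       [  0.    , 487.8276, 205.3616],
       [  0.    ,   0.    ,   1.    ]]), 'eye': array([1.4069, 0.1995, 0.8883]), 'orientation': array([-1.5384, -1.9876,  0.8484])}
top {'camera_matrix': array([[488.9324,   0.    , 283.9622],
       [  0.    , 488.9324, 205.9092],
       [  0.    ,   0.    ,   1.    ]]), 'eye': array([ 0.3701, -0.016 ,  1.5901]), 'orientation': array([-2.1662,  2.1672, -0.1185])}
{'camera_matrix': array([[308.3461,   0.    , 280.2997],
       [  0.    , 308.3461, 206.462 ],
       [  0.    ,   0.    ,   1.    ]]), 'eye': array([0.1342, 0.6156, 0.3732]), 'orientation': array([2.3455, 1.6607, 0.2604])}
```

View pics/scene0.png

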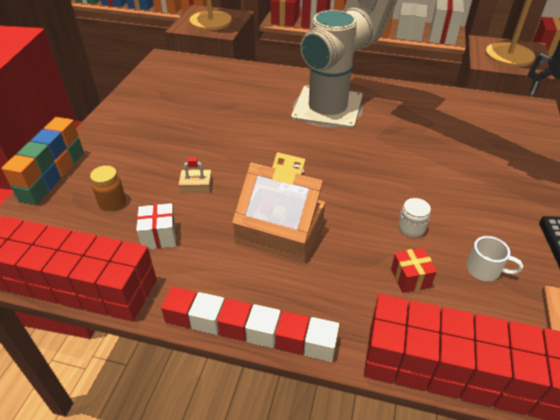

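View pics/top0.png

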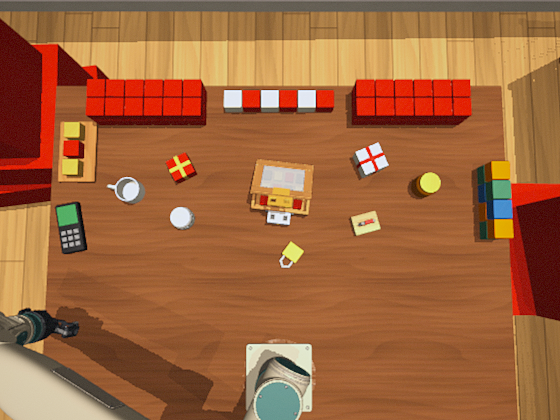

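The scene view shows the case in the centre with its lid open (hasp at about (290,168)) and the stand with the red-gripped shackle at (195,178). In the top view, robot +x points up: lock at about (279,217), stand at (365,223), padlock at (291,254), case rear edge at about (256..314,161).

```bash
cat > h.py <<'E'
from bench import manip, vision
import numpy as np, cv2
from scipy.spatial.transform import Rotation as Ro
np.set_printoptions(precision=4,suppress=True)
def cam(p):
    return np.array(p["camera_matrix"]),np.array(p["eye"]),Ro.from_rotvec(p["orientation"]).as_matrix()
def ray(p,uv):
    K,e,R=cam(p); return e,R@np.linalg.solve(K,[uv[0],uv[1],1.])
def atz(p,uv,z):
    e,d=ray(p,uv); return e+d*(z-e[2])/d[2]
def proj(p,X):
    K,e,R=cam(p); c=(np.atleast_2d(X)-e)@R; u=c@K.T; return u[:,:2]/u[:,2:]
def tri(obs):
    A=0;b=0
    for p,uv in obs:
        e,d=ray(p,uv); d=d/np.linalg.norm(d); M=np.eye(3)-np.outer(d,d); A=A+M; b=b+M@e
    return np.linalg.solve(A,b)
def down(phi):  # tool z down, tool y along world angle phi
    y=np.array([np.cos(phi),np.sin(phi),0]); z=np.array([0,0,-1.]); return np.c_[np.cross(y,z),y,z]
def goto(pos,R):
    s=manip.sense(); R0=Ro.from_rotvec(s["eef_rot"])
    print("d",R0.inv().apply(np.array(pos)-s["tool_pos"]),"rv",(R0.inv()*Ro.from_matrix(R)).as_rotvec(),"z",s["tool_pos"][2],"t",s["clock"])
E
python3 - <<'E'
from h import *
t=vision.camera_params("top");s=vision.camera_params("scene")
for n,uv,z in [("rearL",(256,160),.066),("rearR",(314,163),.066),("lock",(279,217),.066),("stand",(365,223),.03),("padl",(291,254),.02),("gw",(371,158),.07)]:
    print(n,atz(t,uv,z))
print("shackle red scene",atz(s,(193,162),.09), "standscene",atz(s,(195,183),.03))
w=vision.camera_params("wrist"); st=manip.sense(); R0=Ro.from_rotvec(st["eef_rot"])
print("cam in tool",R0.inv().apply(np.array(w["eye"])-st["tool_pos"]),(R0.inv()*Ro.from_rotvec(w["orientation"])).as_matrix(), R0.as_matrix())
goto([.40,-.12,.33],down(np.pi/2)); goto([.40,-.12,.33],down(-np.pi/2)); goto([.40,-.12,.33],down(0));
E
```

```text
rearL [0.6813 0.0701 0.066 ]
rearR [ 0.6716 -0.1136  0.066 ]
lock [ 0.5001 -0.0029  0.066 ]
stand [ 0.4838 -0.2776  0.03  ]
padl [ 0.3854 -0.0409  0.02  ]
gw [ 0.6868 -0.2937  0.07  ]
shackle red scene [ 0.4948 -0.269   0.09  ] standscene [ 0.5089 -0.2654  0.03  ]
cam in tool [ 0.078   0.0006 -0.0704] [[-0.     -0.9513 -0.3082]
 [ 1.     -0.0002  0.0006]
 [-0.0006 -0.3082  0.9513]] [[-0.9431  0.3324 -0.0008]
 [ 0.3324  0.9431 -0.0018]
 [ 0.0002 -0.002  -1.    ]]
d [-0.4172 -0.6047 -0.026 ] rv [-0.0019 -0.0005 -0.3388] z 0.30286076139511026 t 0.1
d [-0.4172 -0.6047 -0.026 ] rv [-0.0008  0.0028  2.8028] z 0.30286076139511026 t 0.1
d [-0.4172 -0.6047 -0.026 ] rv [-0.0019  0.0011  1.232 ] z 0.30286076139511026 t 0.1
```

```bash
python3 -c "
from h import *
goto([.45,-.10,.36],down(-.053))"
```

```text
d [-0.4577 -0.5693 -0.0561] rv [-0.0018  0.0011  1.285 ] z 0.30286076139511026 t 0.1
```

Units first: turns go in shares of 180 degrees. So 1.285 rad is 0.409.

```bash
R="0"; echo '0,0,0.409,-0.4577,-0.5693,-0.056,0.085
0,0,0.409,-0.4577,-0.5693,-0.056,0.085
0,0,0.409,-0.4577,-0.5693,-0.056,0.085
0,0,0.409,-0.4577,-0.5693,-0.056,0.085
0,0,0.409,-0.4577,-0.5693,-0.056,0.085
0,0,0.409,-0.4577,-0.5693,-0.056,0.085
0,0,0.409,-0.4577,-0.5693,-0.056,0.085
0,0,0.409,-0.4577,-0.5693,-0.056,0.085
0,0,0.409,-0.4577,-0.5693,-0.056,0.085
0,0,0.409,-0.4577,-0.5693,-0.056,0.085
0,0,0.409,-0.4577,-0.5693,-0.056,0.085
0,0,0.409,-0.4577,-0.5693,-0.056,0.085
0,0,0.409,-0.4577,-0.5693,-0.056,0.085
0,0,0.409,-0.4577,-0.5693,-0.056,0.085
0,0,0.409,-0.4577,-0.5693,-0.056,0.085
0,0,0.409,-0.4577,-0.5693,-0.056,0.085
0,0,0.409,-0.4577,-0.5693,-0.056,0.085
0,0,0.409,-0.4577,-0.5693,-0.056,0.085
0,0,0.409,-0.4577,-0.5693,-0.056,0.085
0,0,0.409,-0.4577,-0.5693,-0.056,0.085' | python3 steer.py
```

```text
clock: 1.77
tool_pos: [0.4502, -0.1006, 0.3594]
eef_rot: [-2.281, -2.158, 0.001]
contact_force: [-0.9, 0.8, -0.9]
grip_width: 0.0847
grasp_force: 0.0
```

Run:
```python
from h import *
print(manip.sense()["tool_pos"])
import pickle
p=vision.camera_params("wrist");im=vision.read_camera("wrist");cv2.imwrite("pics/w1.png",im);pickle.dump(p,open("w1.pkl","wb"))
```

```text
[ 0.4502 -0.1006  0.3594]
```

View pics/w1.png

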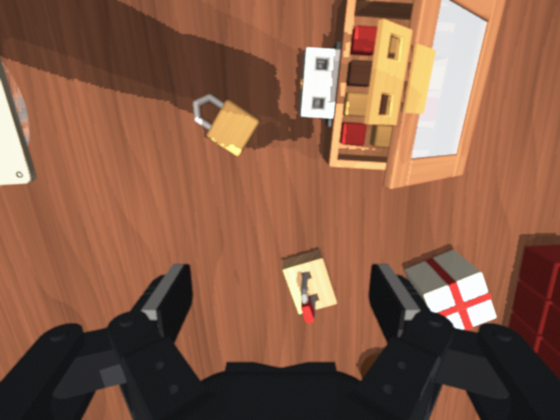

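The view shows lock sockets at (321,64) and (318,103), the stand at about (310,280) with the shackle grip at (308,314), and the hasp at about (388,75). Next: a second view with some baseline.

```bash
python3 -c "
from h import *
goto([.37,-.04,.32],down(-.053))"; echo '0,0,0,0.0642,-0.077,0.0394,0.085
0,0,0,0.0642,-0.077,0.0394,0.085
0,0,0,0.0642,-0.077,0.0394,0.085
0,0,0,0.0642,-0.077,0.0394,0.085
0,0,0,0.0642,-0.077,0.0394,0.085' | python3 steer.py
python3 - <<'E'
from h import *
import pickle
p=vision.camera_params("wrist");im=vision.read_camera("wrist");cv2.imwrite("pics/w2.png",im);pickle.dump(p,open("w2.pkl","wb"))
a=cv2.imread("pics/w1.png")
t=vision.camera_params("top")
def up(i,x,y,w,h,s): return cv2.resize(i[y:y+h,x:x+w],None,fx=s,fy=s,interpolation=cv2.INTER_CUBIC)
# stack: w1 full detail crop (lock/case) and w2
A=up(a,270,0,250,200,1.6); B=up(a,270,235,100,100,2.7)
c=np.zeros((600,800,3),np.uint8); c[:320,:400]=A; c[325:595,:270]=B
c[:420,400:]=im[:,160:560]
cv2.imwrite("pics/c1.png",c); print(p["eye"])
E
```

```text
d [ 0.0551 -0.0828  0.0395] rv [-0.0016 -0.001  -0.0011] z 0.3593238663611293 t 1.8167
clock: 2.23
tool_pos: [0.3747, -0.0294, 0.3196]
eef_rot: [-2.275, -2.165, 0.001]
contact_force: [0.7, -0.4, 0.3]
grip_width: 0.085
grasp_force: 0.0
[0.3799 0.0497 0.39  ]
```

View pics/c1.png

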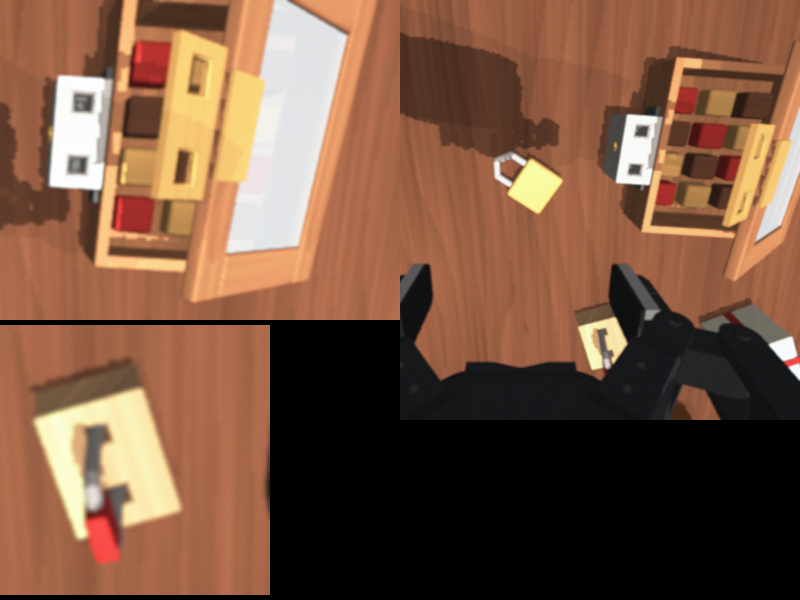

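View 2 shows sockets at about (402,131) and (394,169.5), the case, and the lid's near front corner at (494,279). I'll refine and triangulate from both views.

Run:
```python
from h import *
import pickle
p1,p2=[pickle.load(open(f"w{i}.pkl","rb")) for i in (1,2)]
def blob(f,c,r=7):
    g=cv2.cvtColor(cv2.imread(f),cv2.COLOR_BGR2GRAY).astype(float); x,y=int(c[0]),int(c[1])
    w=np.clip(170-g[y-r:y+r+1,x-r:x+r+1],0,None); m=np.mgrid[y-r:y+r+1,x-r:x+r+1]
    return np.array([(w*m[1]).sum(),(w*m[0]).sum()])/w.sum()
S=[]
for a,b in [((321,63),(402,131)),((318,102),(394,169))]:
    u,v=blob("pics/w1.png",a),blob("pics/w2.png",b); X=tri([(p1,u),(p2,v)]); S.append(X)
    print(u,v,X,"resid",proj(p1,X)-u,proj(p2,X)-v, "z.066:",atz(p1,u,.066),atz(p2,v,.066))
S=np.array(S);d=S[0]-S[1];print("mid",S.mean(0),"len",np.linalg.norm(d),"yaw",np.arctan2(-d[0],d[1]))
C=tri([(p1,(388.8,186.3)),(p2,(494,279))]);print("lid corner",C,proj(p1,C),proj(p2,C))
# red grip in view1
im=cv2.imread("pics/w1.png").astype(int);m=((im[...,2]>150)&(im[...,1]<70)&(im[...,0]<80)).astype(np.uint8);m[:270]=0;m[330:]=0;m[:,:290]=0;m[:,330:]=0
print("red box",cv2.minAreaRect(cv2.findNonZero(m)),m.sum())
c=lambda x,y:(270+x/2.7,235+(y-325)/2.7)
for n,q in [("TL",c(37,421)),("TR",c(139,388)),("BR",c(181,512)),("BL",c(79,538))]: print(n,atz(p1,q,.03))
for n in["scene","top"]:
  im=cv2.imread(f"pics/{n}0.png").astype(int);m=((im[...,2]>130)&(im[...,1]<70)&(im[...,0]<80)).astype(np.uint8)
  k=np.zeros_like(m); 
  if n=="scene":k[150:185,180:215]=1
  else:k[210:236,350:382]=1
  z=cv2.findNonZero(m*k); r=cv2.minAreaRect(z);print(n,r,len(z),atz(vision.camera_params(n),r[0],.084))
```

```text
[322.0226  63.84  ] [401.5754 130.8289] [0.503  0.0204 0.0643] resid [[-0.0904  0.1259]] [[ 0.1116 -0.119 ]] z.066: [0.5028 0.0203 0.066 ] [0.5022 0.0204 0.066 ]
[318.4525 102.7382] [394.3977 169.047 ] [ 0.4985 -0.0194  0.0633] resid [[-0.0882  0.1107]] [[ 0.1045 -0.1063]] z.066: [ 0.4983 -0.0193  0.066 ] [ 0.4974 -0.0189  0.066 ]
mid [0.5007 0.0005 0.0638] len 0.040014919291566815 yaw -0.11189145202701445
lid corner [ 0.5462 -0.0919  0.1696] [[389.0804 186.0097]] [[493.6606 279.275 ]]
red box ((309.4088439941406, 310.2320861816406), (14.865882873535156, 5.20305871963501), 48.012786865234375) 34
TL [ 0.4477 -0.2486  0.03  ]
TR [ 0.503  -0.2318  0.03  ]
BR [ 0.5254 -0.3106  0.03  ]
BL [ 0.4676 -0.3247  0.03  ]
scene ((192.5, 163.0), (8.0, 9.0), 90.0) 37 [ 0.4922 -0.2722  0.084 ]
top ((368.01922607421875, 222.59616088867188), (0.3922322988510132, 6.079599857330322), 78.69007110595703) 5 [ 0.4811 -0.2779  0.084 ]
```

```bash
cat >> h.py <<'E'
YAW=-.112; HINGE=np.array([.6695,-.0185,.066])
def case(x,y,z): return HINGE+Ro.from_euler("z",YAW).apply([x,y,z])
E
python3 -c "
from h import *
goto(case(-.0894,-.06,.253-.066+.04),down(YAW))"
```

```text
d [-0.0279  0.1995  0.0276] rv [0.0006 0.0001 0.0616] z 0.32048416369333227 t 2.2833
```

In the tool's units: 0.06 rad is 0.0191.

```bash
echo '0,0,0.0191,-0.028,0.1995,0.0276,0
0,0,0.0191,-0.028,0.1995,0.0276,0
0,0,0.0191,-0.028,0.1995,0.0276,0
0,0,0.0191,-0.028,0.1995,0.0276,0
0,0,0.0191,-0.028,0.1995,0.0276,0
0,0,0.0191,-0.028,0.1995,0.0276,0
0,0,0.0191,-0.028,0.1995,0.0276,0
0,0,0.0191,-0.028,0.1995,0.0276,0
0,0,0.0191,-0.028,0.1995,0.0276,0
0,0,0.0191,-0.028,0.1995,0.0276,0' | python3 steer.py 40
python3 - <<'E'
from h import *
goto(case(-.0894,-.06,.1874),down(YAW));goto(case(-.1196,-.06,.0612+.073),down(YAW));goto(case(-.1325,-.06,.01+.073),down(YAW))
cv2.imwrite("pics/w3.png",vision.read_camera("wrist"))
E
```

```text
clock: 3.12
tool_pos: [0.5736, -0.0697, 0.2937]
eef_rot: [2.343, 2.092, 0.001]
contact_force: [-0.4, 0.4, -0.4]
grip_width: -0.0001
grasp_force: 0.0
d [0.0016 0.0001 0.0403] rv [ 0.0008  0.0001 -0.0009] z 0.29371949975575146 t 3.1167
d [ 0.0016 -0.0301  0.0935] rv [ 0.0008  0.0001 -0.0009] z 0.29371949975575146 t 3.1167
d [ 0.0016 -0.0431  0.1447] rv [ 0.0008  0.0001 -0.0009] z 0.29371949975575146 t 3.1167
```

View pics/w3.png

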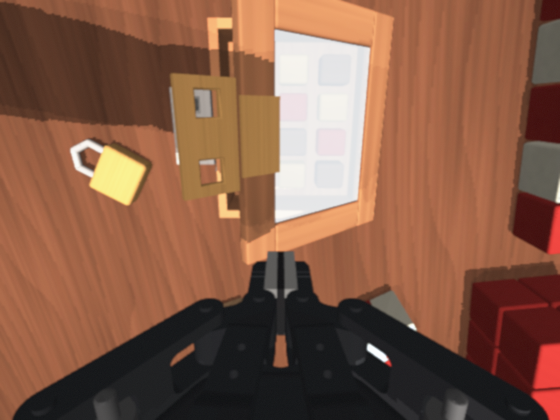

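The view shows the closed fingertips at (280,260), beside and above the lid's front rail (x 240–275), clear of the hasp (175–235, 75–200). Now pushing down along the arc.

```bash
echo '0,0,0,0.0016,0,0.02,0
0,0,0,0.0016,0,0.03,0
0,0,0,0.0016,0,0.036,0
0,0,0,0.0016,-0.003,0.042,0
0,0,0,0.0016,-0.006,0.05,0
0,0,0,0.0016,-0.011,0.058,0
0,0,0,0.0016,-0.016,0.066,0
0,0,0,0.0016,-0.02,0.074,0' | python3 steer.py
```

```text
clock: 3.83
tool_pos: [0.5543, -0.0661, 0.2188]
eef_rot: [2.343, 2.092, 0.001]
contact_force: [-0.1, 0.0, 2.4]
grip_width: 0.0004
grasp_force: 1.1
```

```bash
echo '0,0,0,0,-0.004,0.008,0
0,0,0,0,-0.008,0.016,0
0,0,0,0,-0.011,0.023,0
0,0,0,0,-0.014,0.03,0
0,0,0,0,-0.016,0.036,0
0,0,0,0,-0.018,0.042,0
0,0,0,0,-0.02,0.047,0
0,0,0,0,-0.021,0.052,0
0,0,0,0,-0.022,0.056,0
0,0,0,0,-0.0225,0.059,0
0,0,0,0,-0.023,0.062,0
0,0,0,0,-0.023,0.064,0
0,0,0,0,-0.023,0.066,0' | python3 steer.py
```

```text
clock: 4.92
tool_pos: [0.5318, -0.0635, 0.1527]
eef_rot: [-2.343, -2.092, 0.0]
contact_force: [-0.1, 0.9, 1.4]
grip_width: -0.0002
grasp_force: 0.8
```

```bash
echo '0,0,0,0,0,0.001,0
0,0,0,0,0,0.002,0
0,0,0,0,0,0.003,0
0,0,0,0,0,0.0035,0
0,0,0,0,0,0.0035,0' | python3 steer.py; echo '0,0,0,0,0,0.0007,0
0,0,0,0,0,0.0014,0
0,0,0,0,0,0.0014,0' | python3 steer.py
```

```text
clock: 5.33
tool_pos: [0.5317, -0.0635, 0.1492]
eef_rot: [-2.343, -2.092, 0.0]
contact_force: [-0.1, 0.1, -0.4]
grip_width: 0.0
grasp_force: 0.0
clock: 5.58
tool_pos: [0.532, -0.0635, 0.1486]
eef_rot: [2.343, 2.092, 0.0]
contact_force: [-1.6, 0.6, 5.8]
grip_width: 0.0004
grasp_force: 2.5
```

```bash
echo '0,0,0,0,0,0.0007,0
0,0,0,0,0,0.0014,0
0,0,0,0,0,0.0014,0' | python3 steer.py
python3 - <<'E'
from h import *
goto([.45,-.17,.33],down(.266))
E
```

```text
clock: 5.83
tool_pos: [0.532, -0.0635, 0.1485]
eef_rot: [2.343, 2.092, 0.0]
contact_force: [-4.1, 0.4, 13.5]
grip_width: 0.0001
grasp_force: 6.6
d [-0.1151 -0.0694 -0.1815] rv [ 0.0003  0.0003 -0.3789] z 0.14849821115438117 t 5.8333
```

Lid is shut (13.5 N with no give). Up and over towards the stand, fingers open, taking two close views of the shackle.

In the tool's units: -0.378 rad is -0.1203.

```bash
echo '0,0,0,0,0,-0.04,0.0
0,0,-0.0318,-0.02,-0.02,-0.08,0.085
0,0,-0.0637,-0.04,-0.04,-0.12,0.085
0,0,-0.0955,-0.07,-0.06,-0.15,0.085
0,0,-0.1203,-0.115,-0.069,-0.1815,0.085
0,0,-0.1203,-0.115,-0.069,-0.1815,0.085
0,0,-0.1203,-0.115,-0.069,-0.1815,0.085
0,0,-0.1203,-0.115,-0.069,-0.1815,0.085
0,0,-0.1203,-0.115,-0.069,-0.1815,0.085' | python3 steer.py
python3 - <<'E'
from h import *
import pickle
p=vision.camera_params("wrist");im=vision.read_camera("wrist");cv2.imwrite("pics/w4.png",im);pickle.dump(p,open("w4.pkl","wb"))
goto([.478,-.25,.30],down(.266))
E
```

```text
clock: 6.58
tool_pos: [0.4502, -0.1698, 0.3275]
eef_rot: [-1.909, -2.494, -0.001]
contact_force: [-0.5, 1.0, -0.5]
grip_width: 0.0849
grasp_force: 0.0
d [-0.0853  0.0058  0.0267] rv [-0.0013 -0.0017 -0.0006] z 0.32686048177692484 t 6.6333
```

```bash
echo '0,0,0,-0.0853,0.006,0.027,0.085
0,0,0,-0.0853,0.006,0.027,0.085
0,0,0,-0.0853,0.006,0.027,0.085
0,0,0,-0.0853,0.006,0.027,0.085
0,0,0,-0.0853,0.006,0.027,0.085' | python3 steer.py
python3 - <<'E'
from h import *
import pickle
p=vision.camera_params("wrist");im=vision.read_camera("wrist");cv2.imwrite("pics/w5.png",im);pickle.dump(p,open("w5.pkl","wb"))
a=cv2.imread("pics/w4.png")
q=atz(p,(280,200),.09)
c=np.zeros((600,800,3),np.uint8)
for k,(i,n) in enumerate([(a,"w4"),(im,"w5")]):
    u=proj(pickle.load(open(n+".pkl","rb")),[.486,-.279,.07])[0]; x,y=int(u[0])-65,int(u[1])-65; x=max(0,min(x,430));y=max(0,min(y,290)); print(n,u,x,y)
    c[:390,k*400:k*400+390]=cv2.resize(i[y:y+130,x:x+130],None,fx=3,fy=3,interpolation=cv2.INTER_CUBIC)
cv2.imwrite("pics/c2.png",c[:400])
E
```

```text
clock: 7.05
tool_pos: [0.4781, -0.2495, 0.2993]
eef_rot: [-1.905, -2.493, -0.001]
contact_force: [-0.8, 1.2, -0.0]
grip_width: 0.0846
grasp_force: 0.0
w4 [284.1815 275.9072] 219 210
w5 [279.4225 218.895 ] 214 153
```

View pics/c2.png

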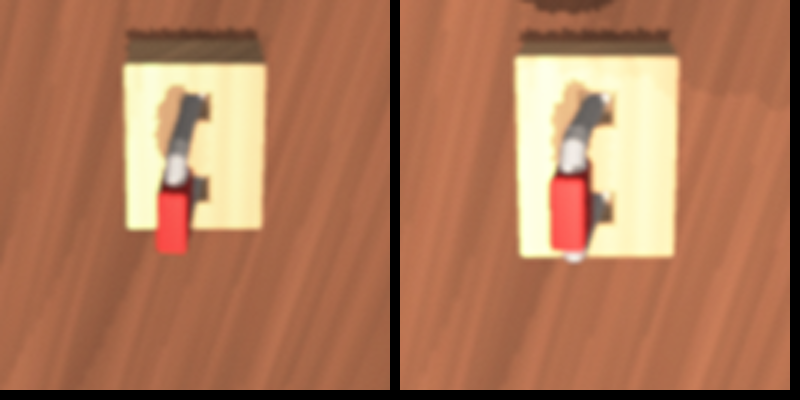

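Both views show the stand and the shackle leaning towards image left (tool −y): red grip at about (276,284) in w4 and (270.5,224) in w5, hole marks at (416.5... crop 605,107 and 605,207). Triangulating.

Run:
```python
from h import *
import pickle
p4,p5=[pickle.load(open(f"w{i}.pkl","rb")) for i in (4,5)]
c4=lambda x,y:np.array((219-.33+x/3,210-.33+y/3)); c5=lambda x,y:np.array((214-.33+(x-400)/3,153-.33+y/3))
P={}
for n,a,b in [("redtop far",(172.5,193),(570,180)),("redtop near",(172,253),(569.5,249)),
 ("TL",(124,64),(515,57)),("TR",(264,63),(678,56)),("BR",(262,229),(674,256)),("BL",(127,230),(520,256))]:
    X=tri([(p4,c4(*a)),(p5,c5(*b))]);P[n]=X;print(n,X,np.abs(proj(p4,X)-c4(*a)).max(),atz(p5,c5(*b),.03))
Q=np.array([atz(p,c,.03) for p,cc in((p4,[c4(124,64),c4(264,63),c4(262,229),c4(127,230)]),(p5,[c5(515,57),c5(678,56),c5(674,256),c5(520,256)])) for c in cc]).reshape(2,4,3)
for q in Q:
    y=(q[0]+q[1]-q[2]-q[3])/2; print("stand",q.mean(0),np.linalg.norm(y),"yaw",np.arctan2(-y[0],y[1]))
m=Q.mean((0,1));g=(P["redtop far"]+P["redtop near"])/2
print("grip rel stand in stand frame",Ro.from_euler("z",-.266).apply(g-m))
d=P["redtop far"]-P["redtop near"];print("grip yaw",np.arctan2(-d[0],d[1]),np.linalg.norm(d))
goto([*m[:2],.30],down(.266))
```

```text
redtop far [ 0.474  -0.2692  0.0871] 0.2882249266110648 [ 0.4774 -0.2885  0.03  ]
redtop near [ 0.4792 -0.2888  0.0962] 0.3447944488242456 [ 0.4845 -0.3166  0.03  ]
TL [ 0.4454 -0.2473  0.0284] 0.037917575532674164 [ 0.4454 -0.247   0.03  ]
TR [ 0.5038 -0.2311  0.0284] 0.22460334400841475 [ 0.5038 -0.2307  0.03  ]
BR [ 0.5251 -0.3076  0.0323] 0.013067015092872225 [ 0.5255 -0.3085  0.03  ]
BL [ 0.4661 -0.3229  0.0341] 0.0602284847572605 [ 0.4663 -0.3247  0.03  ]
stand [ 0.4852 -0.2779  0.03  ] 0.08160850175750871 yaw 0.27024494139240135
stand [ 0.4853 -0.2777  0.03  ] 0.08061194985345489 yaw 0.26704813092638796
grip rel stand in stand frame [-0.0086  0.0011  0.0617]
grip yaw 0.25969805869816165 0.02221565491459138
d [-0.0295 -0.0007 -0.    ] rv [-0.0017 -0.0027  0.0002] z 0.300063997820064 t 7.1
```

```bash
echo '0,0,0,-0.0295,-0.0007,0.02,0.085
0,0,0,-0.0295,-0.0007,0.05,0.085
0,0,0,-0.0295,-0.0007,0.08,0.085
0,0,0,-0.0295,-0.0007,0.11,0.085
0,0,0,-0.0295,-0.0007,0.13,0.085
0,0,0,-0.0295,-0.0007,0.145,0.085
0,0,0,-0.0295,-0.0007,0.155,0.085
0,0,0,-0.0295,-0.0007,0.159,0.085
0,0,0,-0.0295,-0.0007,0.159,0.085' | python3 steer.py; python3 -c "
from h import *
goto([.4853,-.2778,.141],down(.267))"
```

```text
clock: 7.85
tool_pos: [0.4853, -0.2783, 0.1418]
eef_rot: [-1.906, -2.496, -0.0]
contact_force: [0.2, -1.8, 0.5]
grip_width: 0.0852
grasp_force: 0.0
d [0.0005 0.0001 0.0008] rv [-0.0007 -0.001  -0.0009] z 0.14181025155440347 t 7.85
```

```bash
echo '0,0,0,0.0005,0,0.0008,0.05
0,0,0,0.0005,0,0.0008,0.035
0,0,0,0.0005,0,0.0008,0.025
0,0,0,0.0005,0,0.0008,0.02
0,0,0,0.0005,0,0.0008,0.015
0,0,0,0.0005,0,0.0008,0.010
0,0,0,0.0005,0,0.0008,0.005
0,0,0,0.0005,0,0.0008,0.005
0,0,0,0.0005,0,0.0008,0.005
0,0,0,0.0005,0,0.0008,0.005' | python3 steer.py 60; echo '0,0,0,0,0,-0.01,0.005
0,0,0,0,0,-0.02,0.005
0,0,0,0,0,-0.03,0.005
0,0,0,0,0,-0.05,0.005
0,0,0,0,0,-0.08,0.005
0,0,0,0,0,-0.1,0.005
0,0,0,0,0,-0.1,0.005' | python3 steer.py
python3 - <<'E'
from h import *
goto([.48,-.09,.24],down(YAW))
E
```

```text
clock: 8.68
tool_pos: [0.4854, -0.2792, 0.1417]
eef_rot: [1.908, 2.495, -0.001]
contact_force: [-0.9, -0.6, 5.4]
grip_width: 0.011
grasp_force: 60.3
clock: 9.27
tool_pos: [0.4882, -0.2807, 0.2474]
eef_rot: [1.902, 2.487, 0.001]
contact_force: [0.0, -0.6, -0.3]
grip_width: 0.0109
grasp_force: 59.4
d [0.1862 0.042  0.0062] rv [0.0084 0.0067 0.3772] z 0.2474296877138957 t 9.2667
```

```bash
python3 -c "
from h import *
goto([.5005,.0005,.265],down(YAW))"
```

```text
d [ 0.268   0.0857 -0.0192] rv [0.0084 0.0067 0.3772] z 0.2474296877138957 t 9.2667
```

In the tool's units: 0.377 rad is 0.12.

```bash
echo '0.0006,0.0006,0.0286,0.03,0.01,-0.0192,0.005
0.0013,0.001,0.0573,0.065,0.021,-0.0192,0.005
0.0019,0.0016,0.0891,0.1,0.032,-0.0192,0.005
0.0027,0.0021,0.12,0.14,0.045,-0.0192,0.005
0.0027,0.0021,0.12,0.175,0.056,-0.0192,0.005
0.0027,0.0021,0.12,0.21,0.067,-0.0192,0.005
0.0027,0.0021,0.12,0.24,0.077,-0.0192,0.005
0.0027,0.0021,0.12,0.258,0.082,-0.0192,0.005
0.0027,0.0021,0.12,0.268,0.0857,-0.0192,0.005
0.0027,0.0021,0.12,0.268,0.0857,-0.0192,0.005
0.0027,0.0021,0.12,0.268,0.0857,-0.0192,0.005
0.0027,0.0021,0.12,0.268,0.0857,-0.0192,0.005' | python3 steer.py
python3 - <<'E'
from h import *
import pickle
goto([.5005,.0005,.265],down(YAW))
p=vision.camera_params("wrist");im=vision.read_camera("wrist");cv2.imwrite("pics/w6.png",im);pickle.dump(p,open("w6.pkl","wb"))
s=vision.read_camera("scene");cv2.imwrite("pics/s6.png",s)
c=np.zeros((600,800,3),np.uint8);c[:600,:600]=cv2.resize(im[120:360,160:400],None,fx=2.5,fy=2.5,interpolation=cv2.INTER_CUBIC)
c[:400,600:]=cv2.resize(s[90:190,260:310],None,fx=4,fy=4,interpolation=cv2.INTER_CUBIC)
cv2.imwrite("pics/c3.png",c)
E
```

```text
clock: 10.27
tool_pos: [0.498, 0.0013, 0.2603]
eef_rot: [-2.336, -2.086, 0.005]
contact_force: [-0.3, -0.4, -1.7]
grip_width: 0.011
grasp_force: 59.4
d [-0.0005  0.0025 -0.0047] rv [-0.0096 -0.0044 -0.001 ] z 0.26033267221423123 t 10.2667
```

View pics/c3.png

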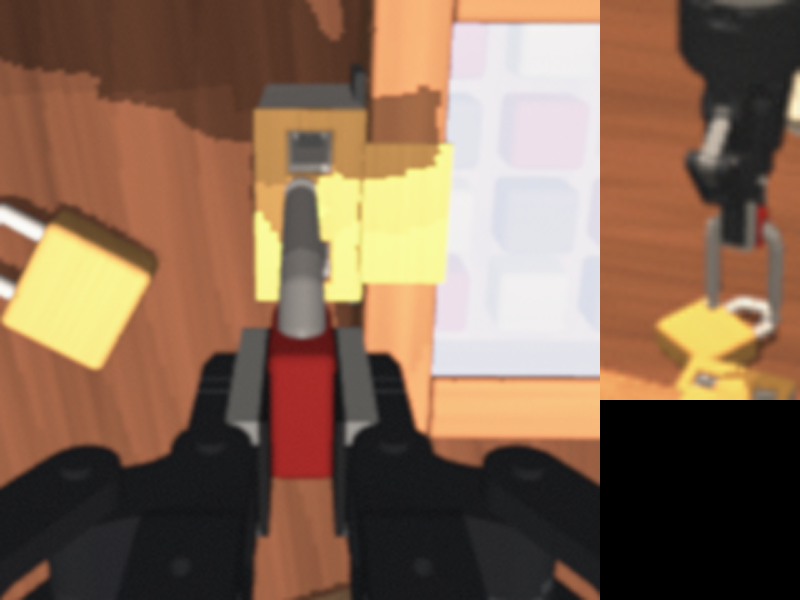

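The view shows the hasp lying over the lock (crop 255–365, 108–300) with the far socket visible at crop (310,150), and the shackle held upright, its camera-side foot at crop (302,183). Checking against predicted pixels.

Run:
```python
from h import *
import pickle
p=pickle.load(open("w6.pkl","rb"));s=manip.sense();R=Ro.from_rotvec(s["eef_rot"]);T=s["tool_pos"]
cr=lambda u:((u-[160,120]+.2)*2.5)
f=lambda *q:cr(proj(p,T+R.apply(q)))[0]
for n,q in [("tip",(.02,0,.133)),("tip outer",(.0215,0,.133)),("5up outer",(.0245,0,.128)),("leg side L",(.02,-.0045,.11)),("leg side R",(.02,.0045,.11)),("grip top near",(.013,0,.049)),("grip top far",(-.013,0,.049)),("grip bot near",(.013,0,.073))]: print(n,f(*q))
L=np.array([.5005,.0005,.066]); RR=Ro.from_euler("z",YAW)
for q in [(0,.02,0),(-.0075,.02,.005)]: print("sock",cr(proj(p,L+RR.apply(q)))[0])
print("hasp edges",[cr(proj(p,L+RR.apply(q)))[0] for q in [(-.019,.035,.005),(-.019,-.035,.005)]])
print("pos/tilt",R.as_matrix()[:,2])
im=cv2.imread("pics/w6.png");
c=cv2.resize(im[170:260,250:310],None,fx=6.5,fy=6.5,interpolation=cv2.INTER_CUBIC);cv2.imwrite("pics/c4.png",c)
```

```text
tip [297.2728 195.6825]
tip outer [297.269  190.4307]
5up outer [297.1713 184.7754]
leg side L [278.5593 221.9867]
leg side R [315.0924 222.0161]
grip top near [294.9887 370.53  ]
grip top far [295.2158 496.1305]
grip bot near [295.8857 311.8261]
sock [310.388 149.505]
sock [288.6741 152.6738]
hasp edges [array([254.5185, 109.3848]), array([258.2088, 299.3058])]
pos/tilt [-0.0089  0.0057 -0.9999]
```

View pics/c4.png

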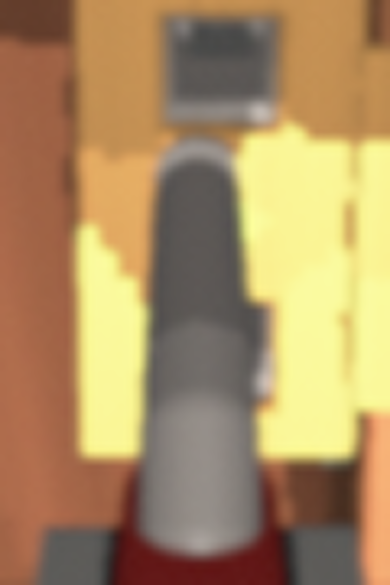

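Hasp and socket predictions match the picture to about a pixel; the shackle sits slightly differently in the hand than nominal. I'll fit its in-hand pose.

Run:
```python
from h import *
im=cv2.imread("pics/w6.png").astype(int)
print("col281 R,G:",[(y,im[y,281,2],im[y,281,1]) for y in range(238,264,1)])
print("bottom:",[(y,im[y,281,2],im[y,281,1]) for y in range(304,316)])
for y in (200,215,235,262,300): print(y,[(x,*im[y,x]) for x in range(264,299,2)])
```

```text
col281 R,G: [(238, np.int64(149), np.int64(143)), (239, np.int64(150), np.int64(143)), (240, np.int64(150), np.int64(143)), (241, np.int64(150), np.int64(143)), (242, np.int64(149), np.int64(143)), (243, np.int64(150), np.int64(144)), (244, np.int64(149), np.int64(142)), (245, np.int64(148), np.int64(142)), (246, np.int64(149), np.int64(142)), (247, np.int64(149), np.int64(143)), (248, np.int64(149), np.int64(143)), (249, np.int64(149), np.int64(143)), (250, np.int64(151), np.int64(144)), (251, np.int64(156), np.int64(150)), (252, np.int64(163), np.int64(156)), (253, np.int64(166), np.int64(159)), (254, np.int64(156), np.int64(144)), (255, np.int64(123), np.int64(93)), (256, np.int64(100), np.int64(38)), (257, np.int64(97), np.int64(23)), (258, np.int64(98), np.int64(23)), (259, np.int64(98), np.int64(25)), (260, np.int64(102), np.int64(24)), (261, np.int64(115), np.int64(27)), (262, np.int64(134), np.int64(33)), (263, np.int64(149), np.int64(36))]
bottom: [(304, np.int64(166), np.int64(42)), (305, np.int64(165), np.int64(41)), (306, np.int64(166), np.int64(41)), (307, np.int64(164),
[... 4182 characters left out ...]
)), (272, np.int64(38), np.int64(41), np.int64(164)), (274, np.int64(39), np.int64(42), np.int64(166)), (276, np.int64(39), np.int64(41), np.int64(166)), (278, np.int64(39), np.int64(41), np.int64(166)), (280, np.int64(39), np.int64(41), np.int64(165)), (282, np.int64(39), np.int64(41), np.int64(166)), (284, np.int64(39), np.int64(41), np.int64(166)), (286, np.int64(40), np.int64(42), np.int64(166)), (288, np.int64(38), np.int64(40), np.int64(165)), (290, np.int64(35), np.int64(38), np.int64(156)), (292, np.int64(29), np.int64(28), np.int64(105)), (294, np.int64(32), np.int64(31), np.int64(35)), (296, np.int64(41), np.int64(40), np.int64(41)), (298, np.int64(33), np.int64(32), np.int64(32))]
```

Run:
```python
from h import *
from scipy.optimize import least_squares
c=np.array([.078,.0006,-.0704]);M=np.array([[0,-.9513,-.3082],[1,0,0],[0,-.3082,.9513]])
def row(x,z):
    q=M.T@(np.array([x,0,z])-c); return 206.46+308.35*q[1]/q[2]
def pts(v):
    x0,z0,t=v; f=lambda y,z:(x0+y*np.cos(t)+z*np.sin(t), z0+y*np.sin(t)-z*np.cos(t))  # shackle up=-tool z
    return f
def r(v):
    f=pts(v); return [row(*f(.013,.084))-261.3,row(*f(-.013,.084))-310.6,min(row(*f(.0215,0)),row(*f(.0245,.005)))-191.2]
s=least_squares(r,[0,.133,0],x_scale=[.01,.01,.1]);print(s.x,s.fun)
w=vision.camera_params("wrist");st=manip.sense();R0=Ro.from_rotvec(st["eef_rot"]);print(R0.inv().apply(np.array(w["eye"])-st["tool_pos"]),st["tool_pos"])
```

```text
[-0.0014  0.1375  0.0044] [0. 0. 0.]
[ 0.0794  0.0011 -0.0704] [0.498  0.001  0.2604]
```

```bash
cat >> h.py <<'E'
LOCK=np.array([.5007,.0005,.066])
def shackle(x0,y0,z0):   # print world origin of shackle and TCP goal function
    s=manip.sense();R=Ro.from_rotvec(s["eef_rot"]);return s["tool_pos"]+R.apply([x0,y0,z0])
E
python3 - <<'E'
from h import *
import pickle
p=pickle.load(open("w6.pkl","rb"));K,e,R=cam(p)
c=np.array([.078,.0006,-.0704]);M=np.array([[0,-.9513,-.3082],[1,0,0],[0,-.3082,.9513]])
foot=np.array([-.0014,.0004,.1375])
print("via cam",e+R@(M.T@(foot-c)),"via tool",shackle(*foot))
for i in range(4): print(manip.sense()["eef_rot"],manip.sense()["tool_pos"],vision.camera_params("wrist")["eye"])
goto(LOCK+[0,0,.018]-down(YAW)@foot,down(YAW))
E
```

```text
via cam [0.4978 0.0021 0.1228] via tool [0.4971 0.0004 0.1229]
[-2.3366 -2.0847  0.0045] [0.498  0.001  0.2604] [0.5088 0.0794 0.3312]
[-2.3366 -2.0847  0.0045] [0.498  0.001  0.2604] [0.5088 0.0794 0.3312]
[-2.3366 -2.0847  0.0045] [0.498  0.001  0.2604] [0.5088 0.0794 0.3312]
[-2.3366 -2.0847  0.0045] [0.498  0.001  0.2604] [0.5088 0.0794 0.3312]
d [0.001  0.0027 0.0389] rv [-0.0095 -0.0046 -0.0019] z 0.26041056117449685 t 10.3667
```

Units first: turns go in shares of 180 degrees. So -0.0095 rad is -0.003.

```bash
echo '-0.0016,-0.0006,-0.0003,0.001,0.0027,0.01,0.005
-0.003,-0.0015,-0.0006,0.001,0.0027,0.02,0.005
-0.003,-0.0015,-0.0006,0.001,0.0027,0.03,0.005
-0.003,-0.0015,-0.0006,0.001,0.0027,0.0389,0.005
-0.003,-0.0015,-0.0006,0.001,0.0027,0.0389,0.005
-0.003,-0.0015,-0.0006,0.001,0.0027,0.0389,0.005
-0.003,-0.0015,-0.0006,0.001,0.0027,0.0389,0.005' | python3 steer.py
python3 - <<'E'
from h import *
import pickle
p=vision.camera_params("wrist");im=vision.read_camera("wrist");cv2.imwrite("pics/w7.png",im);pickle.dump(p,open("w7.pkl","wb"))
foot=np.array([-.0014,.0004,.1375])
goto(LOCK+[0,0,.018]-down(YAW)@foot,down(YAW)); print(shackle(*foot))
s=vision.read_camera("scene");cv2.imwrite("pics/s7.png",s)
c=np.zeros((600,800,3),np.uint8);c[:600,:480]=cv2.resize(im[140:260,232:328],None,fx=5,fy=5,interpolation=cv2.INTER_CUBIC)
c[:480,480:800]=cv2.resize(s[115:195,265:318],(320,480),interpolation=cv2.INTER_CUBIC)
cv2.imwrite("pics/c5.png",c)
E
```

```text
clock: 10.95
tool_pos: [0.5006, 0.0029, 0.2218]
eef_rot: [-2.341, -2.095, -0.001]
contact_force: [0.8, -0.1, -1.6]
grip_width: 0.0107
grasp_force: 59.4
d [-0.0011 -0.0003  0.0006] rv [ 0.001  -0.0004  0.0018] z 0.2220856950441728 t 11.0
[0.5012 0.0016 0.0846]
```

View pics/c5.png

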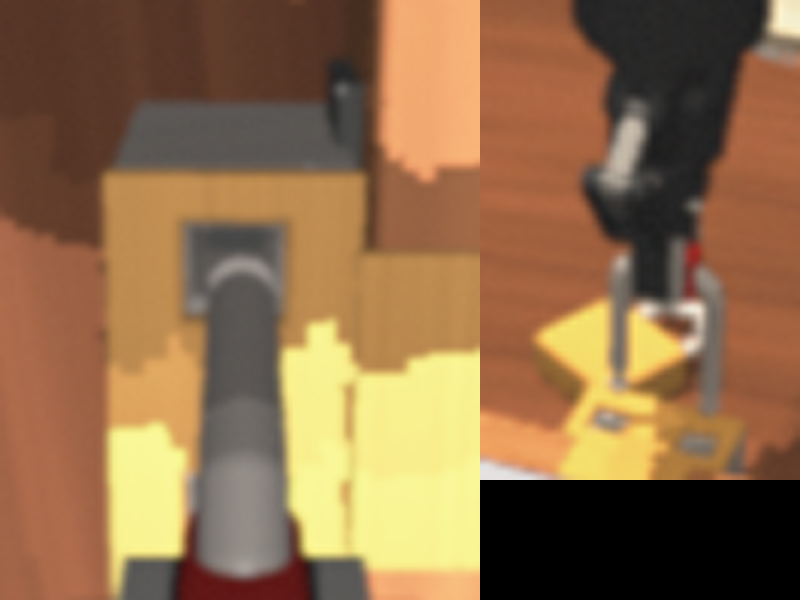

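The view shows the hasp hole at crop (185–285, 222–317) with the foot slightly right of its centre (242 vs 235) and the foot's end at row 255; the scene crop shows both feet about 30 px above the two holes. Checking the remaining y offset with the scene view.

Run:
```python
from h import *
from scipy.optimize import least_squares
p=vision.camera_params("scene");K,e,R=cam(p);RR=Ro.from_euler("z",YAW)
s=vision.read_camera("scene");t=vision.read_camera("top")
u=lambda q:(proj(p,LOCK+RR.apply(q))[0]-[265,115]+.4)*6
for sg in (.02,-.02):
    print("hole",u([0,sg,.005]),"foot aligned",u([0,sg,.0186]),"foot +1mm x",u([.001,sg,.0186]),"+1mm y",u([0,sg+.001,.0186]),"+1z",u([0,sg,.0196]))
c=np.zeros((560,800,3),np.uint8)
c=cv2.resize(s[150:200,262:328],(792,600),interpolation=cv2.INTER_CUBIC)
cv2.imwrite("pics/c6.png",c)
```

```text
hole [213.4765 440.612 ] foot aligned [214.48   416.2148] foot +1mm x [213.6917 417.6895] +1mm y [216.7464 416.7822] +1z [214.5544 414.4061]
hole [124.2836 418.0795] foot aligned [124.5985 393.7136] foot +1mm x [123.7673 395.1636] +1mm y [126.8273 394.2715] +1z [124.6218 391.9073]
```

View pics/c6.png

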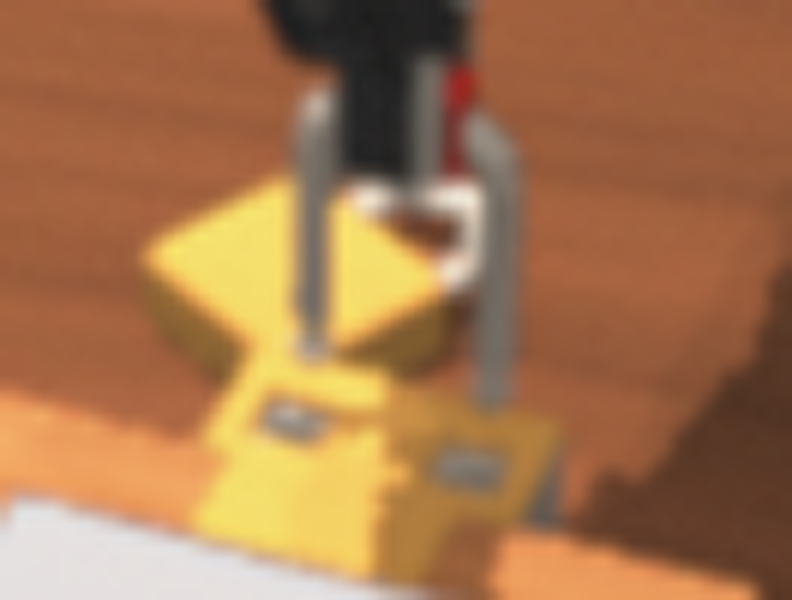

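Both views agree: the shackle must go about 4 mm towards −tool x and 1 mm towards −tool y. Correcting, then measuring the hole position numerically.

```bash
echo '0,0,0,-0.002,-0.0005,0,0.005
0,0,0,-0.004,-0.001,0,0.005
0,0,0,-0.004,-0.001,0,0.005
0,0,0,-0.004,-0.001,0,0.005' | python3 steer.py
python3 - <<'E'
from h import *
im=vision.read_camera("wrist");cv2.imwrite("pics/w8.png",im)
for n in ("w7","w8"):
    g=cv2.cvtColor(cv2.imread(f"pics/{n}.png"),cv2.COLOR_BGR2GRAY).astype(int)
    print(n,"col271",g[174:214,271],"\n col281",g[174:200,281],"\n row",[ (r,list(g[r,264:294])) for r in (187,198)])
s=cv2.imread("pics/s7.png");b=vision.read_camera("scene");cv2.imwrite("pics/s8.png",b)
# scene: leg darkness profile rows 174-186
hs=lambda i:cv2.cvtColor(i,cv2.COLOR_BGR2HSV)
for n,i in(("s7",s),("s8",b)):
    S=hs(i)[...,1].astype(int); print(n); print(S[174:192,280:306])
E
```

```text
clock: 11.48
tool_pos: [0.4989, -0.0009, 0.2217]
eef_rot: [-2.34, -2.096, -0.001]
contact_force: [0.6, -1.0, -1.3]
grip_width: 0.0107
grasp_force: 59.4
w7 col271 [114 139 151 152 152 152 151 151 146 134 114  96  84  81  83  83  85  86
  88  88  88  89  90  91  99 117 130 132 119 108 120 134 141 144 143 143
 145 148 148 153] 
 col281 [112 139 151 151 151 150 150 150 148 137 115  91  75  71  71  76  90 118
 145 144 120  96  88  87  88  87] 
 row [(187, [np.int64(151), np.int64(150), np.int64(145), np.int64(134), np.int64(122), np.int64(111), np.int64(94), np.int64(81), np.int64(80), np.int64(75), np.int64(73), np.int64(71), np.int64(72), np.int64(72), np.int64(71), np.int64(73), np.int64(72), np.int64(71), np.int64(71), np.int64(72), np.int64(75), np.int64(81), np.int64(87), np.int64(100), np.int64(111), np.int64(118), np.int64(133), np.int64(144), np.int64(148), np.int64(148)]), (198, [np.int64(149), np.int64(149), np.int64(147), np.int64(137), np.int64(124), np.int64(113), np.int64(105), np.int64(99), np.int64(95), np.int64(94), np.int64(90), np.int64(85), np.int64(84), np.int64(85),
[... 4651 characters left out ...]
64 164 162
  164 164 166 165 165 165 165 163]
 [148 146 144 130 115 112  98  99 136 151 149 151 159 165 164 163 163 163
  157 148 152 157 160 162 165 165]
 [151 146 142 139 137 142 142 143 151 152 149 149 156 164 163 164 165 160
  134 101 100 109 120 135 156 164]
 [153 149 144 143 143 146 147 148 151 151 151 152 155 161 164 163 163 146
   98  52  48  51  68  87 136 164]
 [149 145 143 143 147 148 150 151 152 151 151 155 162 161 163 164 162 141
   91  55  45  42  50  83 139 164]
 [145 143 143 143 145 149 152 151 152 150 151 157 167 166 164 164 164 155
  133 110  97  82  81 111 154 161]
 [142 142 142 143 145 148 151 151 149 149 152 159 166 164 164 164 163 163
  159 155 147 138 138 147 160 156]]
```

Scene and wrist profiles now put both feet within about 0.7 mm of the hole centres. Descending.

```bash
echo '0,0,0,0,0,0.004,0.005
0,0,0,0,0,0.008,0.005
0,0,0,0,0,0.012,0.005
0,0,0,0,0,0.015,0.005
0,0,0,0,0,0.017,0.005
0,0,0,0,0,0.019,0.005
0,0,0,0,0,0.019,0.005' | python3 steer.py; echo '0,0,0,0,0,0.0015,0.005
0,0,0,0,0,0.003,0.005
0,0,0,0,0,0.0045,0.005
0,0,0,0,0,0.0045,0.005' | python3 steer.py
```

```text
clock: 12.17
tool_pos: [0.4986, -0.0007, 0.202]
eef_rot: [-2.339, -2.095, 0.001]
contact_force: [0.3, 0.1, -1.7]
grip_width: 0.0106
grasp_force: 59.4
clock: 12.5
tool_pos: [0.4988, -0.0007, 0.1978]
eef_rot: [-2.34, -2.096, -0.0]
contact_force: [0.3, 0.0, -2.5]
grip_width: 0.0106
grasp_force: 59.4
```

```bash
python3 -c "
from h import *
goto([*(manip.sense()['tool_pos'][:2]),.2],down(YAW))"
```

```text
d [ 0.     -0.     -0.0022] rv [-0.0004 -0.0004  0.002 ] z 0.19782209654706615 t 12.5
```

```bash
echo '0,0,0,0,0,0.001,0.005
0,0,0,0,0,0.002,0.005
0,0,0,0,0,0.003,0.005
0,0,0,0,0,0.003,0.005' | python3 steer.py; echo '0,0,0,0,0,0.001,0.005
0,0,0,0,0,0.002,0.005
0,0,0,0,0,0.003,0.005
0,0,0,0,0,0.003,0.005' | python3 steer.py;echo '0,0,0,0,0,0.001,0.005
0,0,0,0,0,0.002,0.005
0,0,0,0,0,0.003,0.005
0,0,0,0,0,0.003,0.005' | python3 steer.py
```

```text
clock: 12.83
tool_pos: [0.4988, -0.0007, 0.1949]
eef_rot: [-2.34, -2.096, -0.0]
contact_force: [0.1, -0.2, -1.3]
grip_width: 0.0109
grasp_force: 59.4
clock: 13.17
tool_pos: [0.4988, -0.0007, 0.1919]
eef_rot: [-2.34, -2.096, -0.0]
contact_force: [0.9, -0.5, -1.1]
grip_width: 0.0109
grasp_force: 59.4
clock: 13.5
tool_pos: [0.4988, -0.0007, 0.1888]
eef_rot: [-2.34, -2.096, -0.0]
contact_force: [-0.0, 0.1, -1.8]
grip_width: 0.0107
grasp_force: 59.4
```

```bash
echo '0,0,0,0,0,0.001,0.005
0,0,0,0,0,0.002,0.005
0,0,0,0,0,0.003,0.005
0,0,0,0,0,0.003,0.005' | python3 steer.py; echo '0,0,0,0,0,0.001,0.005
0,0,0,0,0,0.002,0.005
0,0,0,0,0,0.002,0.005' | python3 steer.py
```

```text
clock: 13.83
tool_pos: [0.4988, -0.0007, 0.1858]
eef_rot: [-2.34, -2.096, -0.0]
contact_force: [-0.1, 0.0, 0.1]
grip_width: 0.011
grasp_force: 59.4
clock: 14.08
tool_pos: [0.4988, -0.0007, 0.1839]
eef_rot: [-2.34, -2.096, -0.0]
contact_force: [-0.4, 0.4, -2.3]
grip_width: 0.0106
grasp_force: 59.4
```

```bash
echo '0,0,0,0,0,0.001,0.005
0,0,0,0,0,0.002,0.005
0,0,0,0,0,0.002,0.005' | python3 steer.py
```

```text
clock: 14.33
tool_pos: [0.499, -0.0008, 0.182]
eef_rot: [-2.34, -2.096, -0.0]
contact_force: [0.2, 0.9, -1.4]
grip_width: 0.011
grasp_force: 59.4
```

```bash
echo '0,0,0,0,0,0.001,0.005
0,0,0,0,0,0.002,0.005
0,0,0,0,0,0.002,0.005' | python3 steer.py;echo '0,0,0,0,0,0.001,0.005
0,0,0,0,0,0.002,0.005
0,0,0,0,0,0.002,0.005' | python3 steer.py
```

```text
clock: 14.58
tool_pos: [0.4993, -0.0009, 0.1808]
eef_rot: [2.34, 2.095, 0.001]
contact_force: [-1.5, -1.1, 4.3]
grip_width: 0.011
grasp_force: 60.4
clock: 14.83
tool_pos: [0.4994, -0.0009, 0.1794]
eef_rot: [2.34, 2.095, 0.001]
contact_force: [-2.1, -0.7, 7.7]
grip_width: 0.0106
grasp_force: 60.9
```

```bash
echo '0,0,0,0,0,0.0008,0.005
0,0,0,0,0,0.0016,0.005
0,0,0,0,0,0.0016,0.005' | python3 steer.py;echo '0,0,0,0,0,0.0008,0.005
0,0,0,0,0,0.0016,0.005
0,0,0,0,0,0.0016,0.005' | python3 steer.py
```

```text
clock: 15.08
tool_pos: [0.4994, -0.0009, 0.1774]
eef_rot: [2.339, 2.095, 0.002]
contact_force: [-0.6, -1.0, 3.1]
grip_width: 0.0111
grasp_force: 60.1
clock: 15.33
tool_pos: [0.4994, -0.0009, 0.1756]
eef_rot: [2.34, 2.095, 0.001]
contact_force: [-1.2, -0.3, 6.0]
grip_width: 0.0108
grasp_force: 60.6
```

```bash
echo '0,0,0,0,0,0.0008,0.005
0,0,0,0,0,0.0016,0.005
0,0,0,0,0,0.0016,0.005' | python3 steer.py
```

```text
clock: 15.58
tool_pos: [0.4995, -0.0012, 0.1737]
eef_rot: [2.339, 2.095, 0.0]
contact_force: [0.1, -1.8, 3.6]
grip_width: 0.0105
grasp_force: 60.2
```

```bash
echo '0,0,0,0,0,0.0008,0.005
0,0,0,0,0,0.0016,0.005
0,0,0,0,0,0.0016,0.005' | python3 steer.py
```

```text
clock: 15.83
tool_pos: [0.4995, -0.0011, 0.1721]
eef_rot: [2.339, 2.095, 0.001]
contact_force: [-0.4, -2.7, 4.6]
grip_width: 0.0107
grasp_force: 60.6
```

```bash
echo '0,0,0,0,0,0.0007,0.005
0,0,0,0,0,0.0014,0.005
0,0,0,0,0,0.0014,0.005' | python3 steer.py
```

```text
clock: 16.08
tool_pos: [0.4997, -0.0012, 0.1718]
eef_rot: [2.339, 2.095, 0.001]
contact_force: [-3.4, -2.2, 12.4]
grip_width: 0.0108
grasp_force: 61.5
```

```bash
echo '0,0,0,0,0,0.0007,0.005
0,0,0,0,0,0.0014,0.005
0,0,0,0,0,0.0014,0.005' | python3 steer.py
```

```text
clock: 16.33
tool_pos: [0.4999, -0.0012, 0.1716]
eef_rot: [2.339, 2.094, 0.001]
contact_force: [-5.4, -1.7, 19.4]
grip_width: 0.0108
grasp_force: 62.6
```

```bash
echo '0,0,0,0,0,0.0007,0.005
0,0,0,0,0,0.0014,0.005
0,0,0,0,0,0.0014,0.005' | python3 steer.py
```

```text
clock: 16.58
tool_pos: [0.5002, -0.0012, 0.1713]
eef_rot: [2.338, 2.094, 0.002]
contact_force: [-6.5, -2.3, 26.9]
grip_width: 0.0108
grasp_force: 63.8
```

Stopped hard at .1715. Backing off to see whether it's latched (pull) or still pushing back.

```bash
echo '0,0,0,0,0,-0.002,0.005
0,0,0,0,0,-0.004,0.005
0,0,0,0,0,-0.0045,0.005
0,0,0,0,0,-0.0045,0.005' | python3 steer.py; echo '0,0,0,0,0,-0.001,0.005
0,0,0,0,0,-0.002,0.005
0,0,0,0,0,-0.002,0.005' | python3 steer.py
```

```text
clock: 16.92
tool_pos: [0.4995, -0.001, 0.1723]
eef_rot: [2.339, 2.095, 0.001]
contact_force: [0.9, -2.6, 2.6]
grip_width: 0.0109
grasp_force: 60.2
clock: 17.17
tool_pos: [0.4994, -0.001, 0.174]
eef_rot: [2.34, 2.095, 0.001]
contact_force: [1.2, -4.2, 2.9]
grip_width: 0.0106
grasp_force: 60.0
```

```bash
echo '0,0,0,0,0,-0.001,0.005
0,0,0,0,0,-0.002,0.005
0,0,0,0,0,-0.002,0.005' | python3 steer.py; python3 -c "
from h import *
s=manip.sense();print(s['contact_force'],s['moment'],s['tool_pos'])"
```

```text
clock: 17.42
tool_pos: [0.499, -0.0009, 0.1745]
eef_rot: [2.34, 2.096, 0.0]
contact_force: [4.6, -3.5, -6.9]
grip_width: 0.0109
grasp_force: 59.1
[ 4.5541 -3.4568 -6.8891] [-1.0272 -1.2493 -0.0192] [ 0.499  -0.0009  0.1745]
```

It now resists upward pull (−7 N) about 2.5 mm above the stop: latched. Neutralise, release and compare scene pictures numerically.

```bash
echo '0,0,0,0,0,0.001,0.005
0,0,0,0,0,0.0016,0.005
0,0,0,0,0,0.0016,0.005' | python3 steer.py; python3 -c "
from h import *
cv2.imwrite('pics/s9.png',vision.read_camera('scene'))"; echo '0,0,0,0,0,0,0.015
0,0,0,0,0,0,0.025
0,0,0,0,0,0,0.04
0,0,0,0,0,0,0.05
0,0,0,0,0,0,0.05
0,0,0,0,0,0,0.05' | python3 steer.py; python3 -c "
from h import *
cv2.imwrite('pics/s10.png',vision.read_camera('scene'))"; echo '0,0,0,0,0,-0.005,0.05
0,0,0,0,0,-0.02,0.05
0,0,0,0,0,-0.04,0.05
0,0,0,0,0,-0.07,0.05
0,0,0,0,0,-0.1,0.05
0,0,0,0,0,-0.13,0.05
0,0,0,0,0,-0.15,0.05
0,0,0,0,0,-0.15,0.05' | python3 steer.py
```

```text
clock: 17.67
tool_pos: [0.4992, -0.0009, 0.1742]
eef_rot: [2.34, 2.096, 0.0]
contact_force: [2.0, -3.7, -2.0]
grip_width: 0.0108
grasp_force: 59.9
clock: 18.22
tool_pos: [0.4987, -0.0005, 0.1743]
eef_rot: [-2.339, -2.096, -0.001]
contact_force: [0.0, 0.1, 0.2]
grip_width: 0.05
grasp_force: 0.0
clock: 18.93
tool_pos: [0.5015, -0.0011, 0.3304]
eef_rot: [2.335, 2.091, 0.011]
contact_force: [0.7, -0.5, 0.4]
grip_width: 0.0503
grasp_force: 0.0
```

Run:
```python
from h import *
s=vision.read_camera("scene");cv2.imwrite("pics/s11.png",s);p=vision.camera_params("scene")
def rows(f):
    im=cv2.imread(f).astype(int);m=(im[...,2]>90)&(im[...,1]<75)&(im[...,0]<75);m[:, :270]=0;m[:,320:]=0;m[:120]=0;m[200:]=0
    y,x=np.nonzero(m);return (x.min(),x.max(),y.min(),y.max(),len(x),x.mean(),y.mean()) if len(x) else None
for n in("s9","s10","s11"): print(n,rows(f"pics/{n}.png"))
RR=Ro.from_euler("z",YAW)
for d in(.0256,.019):
    q=[proj(p,LOCK+RR.apply([a,b,c-d]))[0] for a in(-.006,.006) for b in(-.013,.013) for c in(.06,.084)]
    q=np.array(q);print(d,q.min(0),q.max(0),q.mean(0))
w=vision.camera_params("wrist");im=vision.read_camera("wrist").astype(int);K,e,R=cam(w)
m=(im[...,2]>110)&(im[...,1]<75)&(im[...,0]<75);u=proj(w,LOCK+[0,0,.055])[0].astype(int);print("u",u)
k=np.zeros_like(m);k[u[1]-30:u[1]+30,u[0]-30:u[0]+30]=1;z=cv2.findNonZero((m&k).astype(np.uint8));print(cv2.boundingRect(z),z.mean((0,1)))
for d in(.0256,.019):
    q=np.array([proj(w,LOCK+RR.apply([a,b,c-d]))[0] for a in(-.006,.006) for b in(-.013,.013) for c in(.06,.084)]);print(d,q.min(0),q.max(0))
# bystander change from start in top view
a=cv2.imread("pics/top0.png").astype(int);b=vision.read_camera("top");cv2.imwrite("pics/top1.png",b);D=np.abs(a-b).max(2)
for n,(x,y) in dict(padlock=(291,254),stand=(365,223),gw=(371,158),tin=(429,184),gr=(181,167),jarcup=(126,190),jar2=(181,218)).items(): print(n,(D[y-14:y+14,x-14:x+14]>40).sum())
```

```text
s9 (np.int64(278), np.int64(319), np.int64(123), np.int64(196), 150, np.float64(307.85333333333335), np.float64(177.06666666666666))
s10 (np.int64(278), np.int64(319), np.int64(123), np.int64(196), 180, np.float64(305.81111111111113), np.float64(175.76111111111112))
s11 (np.int64(289), np.int64(319), np.int64(168), np.int64(196), 145, np.float64(301.41379310344826), np.float64(179.5448275862069))
0.0256 [287.2221 167.1784] [298.9597 179.9779] [293.0657 173.5655]
0.019 [287.2552 165.0939] [299.038 177.945] [293.1212 171.5066]
u [277 194]
(273, 180, 22, 43) [277.5    186.3548]
0.0256 [270.8673 176.2714] [284.0584 209.0455]
0.019 [270.7023 177.7373] [284.1955 211.3181]
padlock 410
stand 59
gw 0
tin 0
gr 0
jarcup 0
jar2 0
```

The grip top at scene row 168 matches the latched depth (167 predicted; unclicked would be 165). The hand is clear, and the checked bystanders are unmoved (padlock only hidden under the arm). Handing in.

```bash
python3 -c "
from bench import manip, vision
print(manip.sign_off())"
```

```text
the job is handed in; nothing more can be done
None
```

I shut the lid with the hasp over the lock, pressed the shackle in until it latched, let go and handed the job in at about 19 s; wrist force peaked at about 27 N when the shackle met its hard stop, and the top view shows nothing else moved except that the arm hid the padlock.

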